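# Shut the battery cover of the garden lamp

## Task

The battery garden lamp with the green cover has its batteries in, but the cover has been left part open. Press down on the green cover and slide it fully shut, away from the dome, then let go. Leave the orange cover of the other, empty lamp as it is, so that its bay can dry.

Things in the scene. Friction and masses are not known exactly. Their poses are not given: they have to be found in the camera images.
- green_cover (a joint): How far the loaded lamp's green cover is open, in m: 0 = fully shut (hard stop), 0.060 = widest. Grows as the cover slides along +x of the lamp, under its dome end. It stays where it is left (no spring or detent); 1.5 to 2 N along the track slides it.
- green_cover_patch (a point): Centre of the black-ribbed thumb patch (26 x 34 mm) on top of the flat green cover, moving with it, 35 mm above the bench. x axis = along the track towards the dome (opening); -x = shutting; z up. No handle; 64 mm wide (y), 1 mm below the white rims. Its free edge is 33 mm off on the -x side (beyond it a gap shows batteries, 12 mm lower); at least 20 mm of cover is seen on the +x side.
- lamp_loaded: The white lamp with the green cover, fixed to the bench: low base 210 (x) x 96 (y) x 36 mm, origin at the centre of its underside, z up. Its round dome (70 mm across, top 80 mm above the bench) stands at x = +64 mm, a small toggle switch beside it (x 95, y 40 mm; not needed). The battery bay runs from x = -93 to +17 mm; the shut cover just fills it.
- orange_cover_patch (a point): the same point, with the same axes, on the orange cover of the second lamp, which is otherwise alike but has an empty black battery bay. Its cover is also part open and must stay where it is.

How it is judged:
At the end, for the whole second after the job is handed in: The green cover is shut (less than 10 mm open) and at rest, and the orange cover is within 10 mm of where it started (value of joint green_cover below 0.01 m and velocity of joint green_cover between -0.01 and 0.01 m/s and distance of orange_cover_patch from where it was at the start of the episode below 0.01 m); the robot touches nothing.
It fails at once if the orange cover is slid more than 10 mm (distance of orange_cover_patch from where it was at the start of the episode above 0.01 m).
It also fails if it takes over 29 s, if anything falls off the work surface, if the arm or the gripper's body presses on something with over 40 N, if the wrist force passes 120 N, or if a joint passes its speed limit or range.

## Robot

A 7-joint arm with a two-finger parallel gripper is mounted at the origin on the work surface. World frame = base frame: x ahead of the robot, y to its left, z up, the work surface at z = 0. Lengths are in m, angles in rad, forces in N, time in s.
With the tool pointing down it reaches from about 0.4 to 0.85 m from the base axis. Payload 4.4 kg.
Tool frame: the origin (TCP) lies at the very end of the fingers, on their centre line; the grasp point (between the pads) lies 19 mm behind it; z points along the fingers, x is the direction in which the jaws open and shut, and the axes are right-handed (so a half turn about z gives the same grasp; the last joint's range is limited). The gripper opens to 94 mm and grips with 3 to 60 N. Pads are 16 mm wide; open, the fingers measure 119 mm over their backs; the gripper's body (75 mm by 177 mm) begins 78 mm behind the grasp point.
Start: joints at [-1.335, 0.628, 0.038, 1.517, -0.027, 0.996, -0.02], TCP at [0.193, 0.621, 0.205] pointing down, gripper open.
Joint ranges: [-3.06, 3.06], [-0.37, 2.12], [-1.25, 1.32], [0.18, 2.47], [-1.1, 4.24], [0.23, 1.98], [-2.94, 2.94]. Speed limits (rad/s): [2.57, 2.57, 3.14, 3.14, 3.14, 3.14, 3.14].

## Interface

Orientations are given as a 3x3 rotation matrix whose columns are the frame's x, y, z axes.
In Python, from bench import status, eyes, bot gives the robot as it stands.
- The arm moves only by the tool move_arm, never from a script. Its argument "steps" is a list of rows, each an object with "offset": the shift along the tool's x, y, z in cm, a list of three; "twist": the turn, a rotation vector about the tool's x, y, z in degrees, a list of three; "claw": the finger opening in cm, from 0 to 9.4. In form: [{"offset": [dx, dy, dz], "twist": [rx, ry, rz], "claw": claw}, ...]. A call has 1 to 8 rows; each row shifts and turns the commanded pose from where the row before left it, along the tool's axes as they then stand; what a row does not reach is not made up. A row lasts 1/8 s, in which the tool goes at most 62.5 mm and 10.7 degrees, less where a joint would pass 70% of its speed; a pose out of reach is approached as far as the arm can. A call is refused whole if a number of a shift passes 6.25 or a number of a turn 10.7, either way. A call with a gripper value outside its range is refused whole. The fingers move at their own pace and stop on an object; "newtons" is the grip in N (left out, the last holds). Time passes only in rows, so rows that do not move let the fingers close. It gives the time, the measured TCP pose, the force and the opening at its end, in the units of the state.
- status.observe(): the state, without advancing time (a new reading comes with each control period).
- eyes.camera(name): name is "scene" or "top" or "wrist"; returns a dict with "frame" (420x560x3 uint8, blue, green, red), "fx", "fy", "cx", "cy" (pixels), "cam_to_world" (4x4, takes a point from camera to world coordinates). Camera axes: x right, y down, z forward; pixel columns grow to the right and rows downward; lengths in m; the calibration is good to about 2 mm. A picture is of the moment at which its call begins. There is no depth.
- bot.close_job(): hands the job in, once; it reports no verdict.
Trained networks look in a picture, given as the dict that the camera call returned (one of the last four; its "shot" number tells which), for a name from the list of things; names that differ only in an ending like _2 or _b are one class to them, and where a whole thing is asked for, a point or a joint stands for the part that bears it (a point fixed in the world has none). Each returns a list of dicts, best first, with "conf" (0 to 1); they miss things now and then, are a little off and sometimes report something else, mostly with a low value. They report only what shows in the picture. A call takes as long as a camera call.
- eyes.find_in(picture, query): "bbox" ([left, top, width, height] in pixels, round what is visible of it).
- eyes.trace(picture, query): "region" (420x560 bool, what is visible of it) and "bbox" ([left, top, width, height] in pixels, round what is visible of it).
- eyes.spot_point(picture, query): "pixel" ([column, row] in pixels: a listed point, or the origin of a listed thing).
The state is a dict: "time": time; "joints": joint angles; "qvel": joint speeds; "effort": joint torques, N m; "position": TCP position; "ee_rot": TCP orientation; "ft_force": force on the tool from outside, world axes, zero at the start; "ft_torque": the same for the moment, N m; "opening": opening from 0.0 (shut) to 1.0 (fully open).
Only numpy, scipy, OpenCV 4.12 (cv2) and the standard library are available. Lean on these libraries where they do the work, as an engineer would, in place of code of your own. Each camera call takes 0.05 s, during which the arm holds its last target.

## Working session

There is one attempt and no reset: what is moved stays moved. The work goes in short steps, Python scripts to look and compute and a tool call to move; the robot and the scene stay as the last step left them, time stands still between calls to the robot, and variables do not carry over. Pictures are saved under pics/ and viewed, and the job is handed in when it is done.

Besides the shell and the picture viewer there is one more tool, called as name(argument=value, ...), one argument or row to a line, values as JSON. move_arm: Moves the arm, as the interface text tells. Its arguments: {"type":"object","properties":{"steps":{"type":"array"},"newtons":{"type":"number"}},"required":["steps"]}

```bash
mkdir -p pics; cat > h.py <<'E'
import numpy as np,cv2
from bench import status,eyes,bot
def ray(p,px):
    T=np.array(p["cam_to_world"]);d=np.array([(px[0]-p["cx"])/p["fx"],(px[1]-p["cy"])/p["fy"],1.])
    return T[:3,3],T[:3,:3]@d
def atz(p,px,z):
    o,d=ray(p,px);return o+d*(z-o[2])/d[2]
def tri(obs):
    A=np.zeros((3,3));b=np.zeros(3)
    for p,px in obs:
        o,d=ray(p,px);d=d/np.linalg.norm(d);M=np.eye(3)-np.outer(d,d);A+=M;b+=M@o
    return np.linalg.solve(A,b)
E
python3 - <<'E'
from h import *
np.set_printoptions(precision=4,suppress=True)
P={}
for n in ["scene","top"]:
    p=eyes.camera(n);P[n]=p;cv2.imwrite(f"pics/{n}0.png",p["frame"])
    for q in ["green_cover_patch","orange_cover_patch","lamp_loaded"]:
        for r in eyes.spot_point(p,q)[:3]: print(n,q,r["pixel"],r["conf"],atz(p,r["pixel"],0 if 'lamp' in q else .035))
    for r in eyes.find_in(p,"green_cover")[:2]: print(n,"box",r["bbox"],r["conf"])
s=status.observe();print(s["time"],s["position"],s["ee_rot"],s["ft_force"],s["opening"])
E
```

```text
scene green_cover_patch [363.5, 258.5] 0.94 [0.5765 0.1574 0.035 ]
scene orange_cover_patch [192.6, 186.1] 0.86 [ 0.5594 -0.1701  0.035 ]
scene lamp_loaded [349.7, 280.6] 0.76 [0.6059 0.1486 0.    ]
scene box [336.8, 233.5, 42.3, 50.6] 0.56
top green_cover_patch [190.5, 195.5] 0.68 [0.5761 0.1469 0.035 ]
top orange_cover_patch [377.2, 199.3] 0.8 [ 0.5651 -0.173   0.035 ]
top lamp_loaded [185.7, 188.5] 0.59 [0.5957 0.1643 0.    ]
top box [167.4, 171.4, 42.8, 48.9] 0.64
0.5 [0.1932 0.6206 0.2054] [[ 0.2973  0.9548 -0.    ]
 [ 0.9548 -0.2973 -0.    ]
 [-0.     -0.     -1.    ]] [-0.245  -0.0748 -0.4228] 1.0003549267955663
```

```bash
python3 -c "
import cv2
a=cv2.imread('pics/scene0.png');b=cv2.imread('pics/top0.png')
cv2.imwrite('pics/s1.png',cv2.resize(a[160:360,250:520],None,fx=2.9,fy=2.9,interpolation=2))
cv2.imwrite('pics/t1.png',cv2.resize(b[110:290,90:330],None,fx=3.3,fy=3.3,interpolation=2))"
```

```text
(no output)
```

View pics/scene0.png

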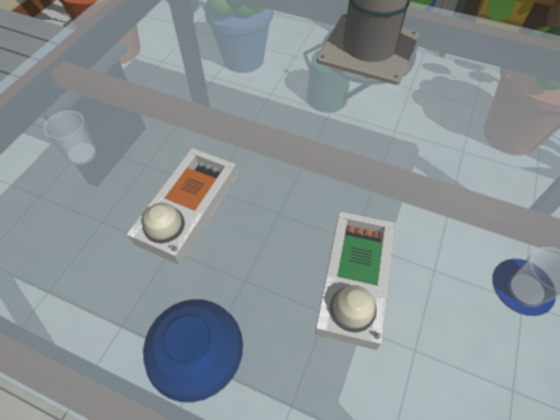

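View pics/s1.png

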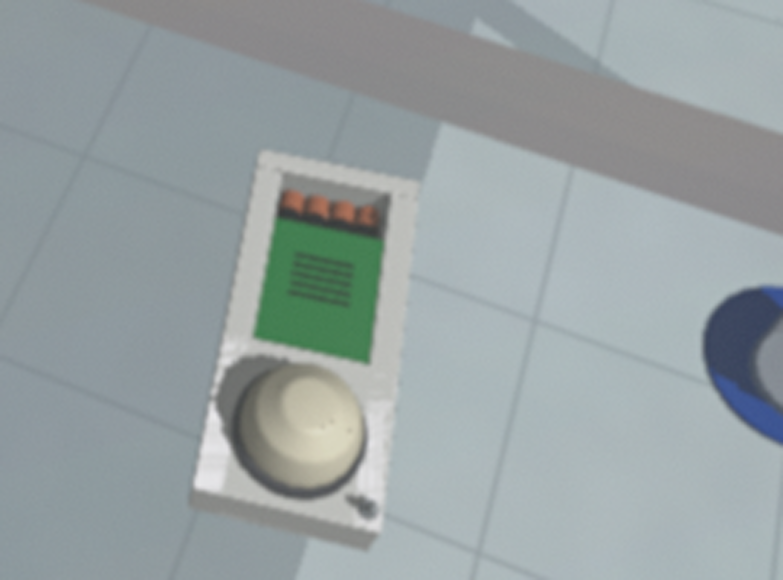

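View pics/t1.png

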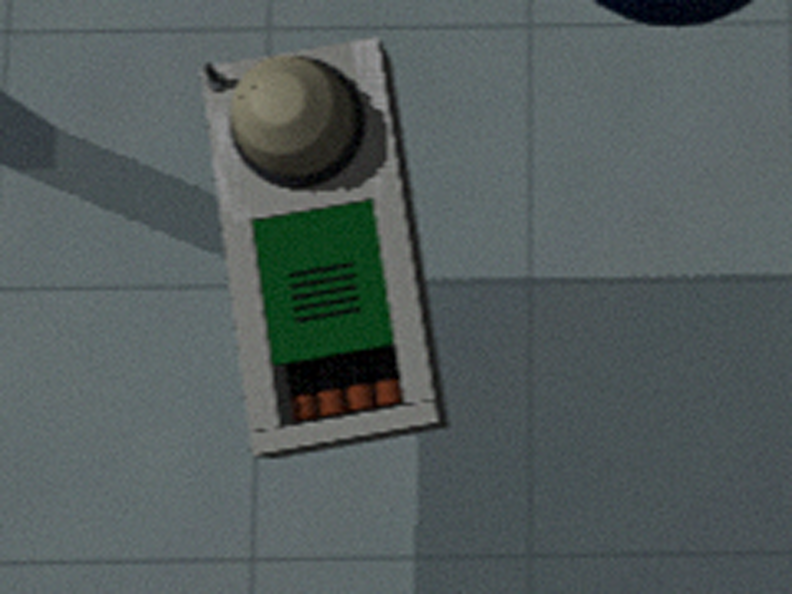

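```bash
python3 - <<'E'
from h import *
np.set_printoptions(precision=4,suppress=True)
t=eyes.camera("top");s=eyes.camera("scene")
T=lambda x,y:(x/3.3+90-.3,y/3.3+110-.3); S=lambda x,y:(x/2.9+250-.3,y/2.9+160-.3)
print("patch",tri([(t,T(324,292)),(s,S(322,279))]),atz(t,T(324,292),.035),atz(s,S(322,279),.035))
tc=[(205,68),(380,40),(440,425),(255,457)]
sc=[(378,538),(192,492),(262,152),(418,183)]
# top corners order: switch side dome end, other dome end, far other, near switch side
C=[atz(t,T(*a),.036) for a in tc];print(np.array(C))
print(np.array([atz(s,S(*a),.036) for a in sc]))
for A in (np.array(C),np.array([atz(s,S(*a),.036) for a in sc])):
    d=(A[0]+A[1]-A[2]-A[3])/2;print("center",A.mean(0),"x axis",d,np.linalg.norm(d),np.degrees(np.arctan2(d[1],d[0])))
# cover edge
for n,p,a,b in(("t",t,T(270,363),T(392,346)),("s",s,S(275,218),S(385,238))):print(n,"edge",atz(p,a,.035),atz(p,b,.035))
cv2.imwrite("pics/top_full.png",t["frame"])
E
```

```text
patch [0.5721 0.152  0.0319] [0.5715 0.1513 0.035 ] [0.5738 0.1519 0.035 ]
[[0.6934 0.2172 0.036 ]
 [0.7077 0.1242 0.036 ]
 [0.5016 0.0902 0.036 ]
 [0.4866 0.1842 0.036 ]]
[[0.6999 0.2194 0.036 ]
 [0.7148 0.1265 0.036 ]
 [0.5076 0.0938 0.036 ]
 [0.4918 0.1855 0.036 ]]
center [0.5973 0.154  0.036 ] x axis [0.2065 0.0335 0.    ] 0.20916619640734982 9.215821362056118
center [0.6035 0.1563 0.036 ] x axis [0.2077 0.0333 0.    ] 0.21034386497672158 9.117417724822932
t edge [0.5347 0.1782 0.035 ] [0.5427 0.1155 0.035 ]
s edge [0.5469 0.1152 0.035 ] [0.5345 0.1775 0.035 ]
```

View pics/top0.png

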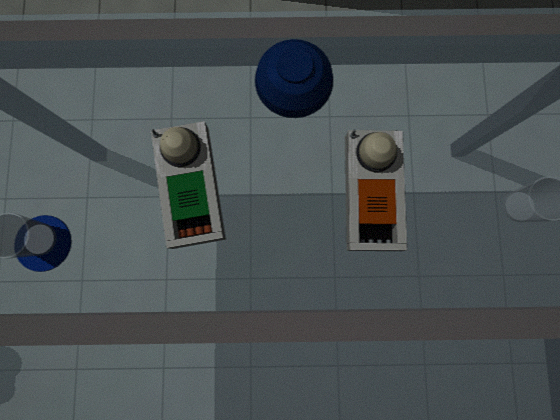

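```bash
python3 - <<'E'
from h import *
np.set_printoptions(precision=3,suppress=True)
t=eyes.camera("top");s=eyes.camera("scene");w=eyes.camera("wrist")
cv2.imwrite("pics/wrist0.png",w["frame"])
print("top cam",t["cam_to_world"][:3,3],"scene",s["cam_to_world"][:3,3],"wrist",w["cam_to_world"])
def plane(p,a,b):
    o,d=ray(p,a);_,e=ray(p,b);n=np.cross(d,e);n/=np.linalg.norm(n);return n,n@o
def line(a,b):
    (n,c),(m,e)=a,b;d=np.cross(n,m);print("sin",np.linalg.norm(d));d/=np.linalg.norm(d)
    return np.linalg.lstsq(np.array([n,m,d]),np.array([c,e,0]),rcond=None)[0],d
for tt in (((0,329),(559,323)),((0,30),(559,25))):
  for ss in (((60,75),(559,224)),((0,345),(160,410))):
    print(tt,ss,line(plane(t,*tt),plane(s,*ss)))
def proj(p,X):
    T=np.linalg.inv(p["cam_to_world"]);x=T[:3,:3]@X+T[:3,3];return p["fx"]*x[0]/x[2]+p["cx"],p["fy"]*x[1]/x[2]+p["cy"],x[2]
for X in ([0,0,0],[0,0,.3],[.193,.62,.205],[.193,.62,.4]):print(X,proj(s,np.array(X)),proj(t,np.array(X)))
E
```

```text
top cam [ 0.455 -0.009  0.68 ] scene [0.899 0.149 0.642] wrist [[ 0.296  0.929  0.22   0.13 ]
 [ 0.955 -0.288 -0.069  0.641]
 [-0.     0.231 -0.973  0.384]
 [ 0.     0.     0.     1.   ]]
sin 0.5205863196286536
((0, 329), (559, 323)) ((60, 75), (559, 224)) (array([ 0.35 , -0.003, -0.018]), array([-0.01 , -0.999, -0.045]))
sin 0.14419195224444775
((0, 329), (559, 323)) ((0, 345), (160, 410)) (array([0.841, 1.902, 3.183]), array([-0.073,  0.864, -0.497]))
sin 0.9602040888929383
((0, 30), (559, 25)) ((60, 75), (559, 224)) (array([ 0.668, -0.001,  0.362]), array([ 0.01 , -1.   , -0.021]))
sin 0.5803287524180191
((0, 30), (559, 25)) ((0, 345), (160, 410)) (array([0.89 , 0.056, 0.032]), array([ 0.067, -0.992, -0.106]))
[0, 0, 0] (np.float64(367.9818899250316), np.float64(48.243078337475936), np.float64(1.023130046309248)) (np.float64(280.51719396111656), np.float64(555.9576241878523), np.float64(0.6056847129057087))
[0, 0, 0.3] (np.float64(396.45171887502863), np.float64(-90.23840459811555), np.float64(0.7721721376650099)) (np.float64(278.7852328930567), np.float64(835.0664511437035), np.float64(0.3089553199372552))
[0.193, 0.62, 0.205] (np.float64(750.5246959521264), np.float64(106.85913189582696), np.float64(0.6232059041744034)) (np.float64(-272.7558435997809), np.float64(508.4228002907454), np.float64(0.4306115289472051))
[0.193, 0.62, 0.4] (np.float64(917.2135203133752), np.float64(-23.4301050048077), np.float64(0.46008326355564844)) (np.float64(-723.0840026019657), np.float64(705.6263565274496), np.float64(0.23773742351771032))
```

View pics/wrist0.png

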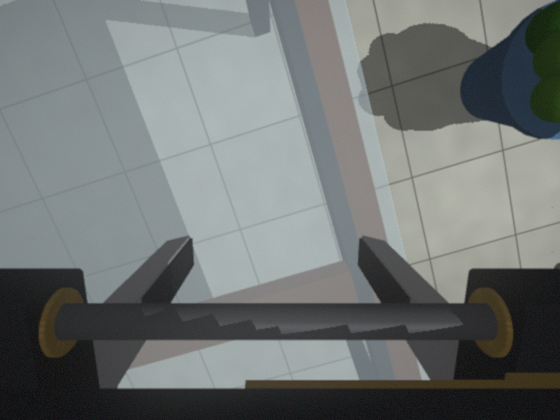

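move_arm(
  steps=[
    {"offset":[0,0,0],"twist":[0,0,-8.8],"claw":0},
    {"offset":[0,0,0],"twist":[0,0,-8.8],"claw":0},
    {"offset":[0,0,0],"twist":[0,0,-8.8],"claw":0},
    {"offset":[-4.5,2.5,0],"twist":[0,0,0],"claw":0},
    {"offset":[-4.5,2.5,0],"twist":[0,0,0],"claw":0},
    {"offset":[-4.5,2.5,0],"twist":[0,0,0],"claw":0},
    {"offset":[-4.5,2.5,0],"twist":[0,0,0],"claw":0},
    {"offset":[-4.5,2.5,0],"twist":[0,0,0],"claw":0},
  ],
  newtons=20,
)

```text
time: 1.75
position: [0.3533, 0.417, 0.2057]
ee_rot: [[-0.158, 0.987, 0.0], [0.987, 0.158, 0.0], [0.0, 0.001, -1.0]]
ft_force: [0.5, -0.3, 0.3]
opening: 0.189
```

move_arm(
  steps=[
    {"offset":[-4.5,2.5,0.5],"twist":[0,0,0],"claw":0},
    {"offset":[-4.5,2.5,0.5],"twist":[0,0,0],"claw":0},
    {"offset":[-4.5,2.5,0.5],"twist":[0,0,0],"claw":0},
    {"offset":[-4.5,2.5,0.5],"twist":[0,0,0],"claw":0},
    {"offset":[-4.5,2.5,0.5],"twist":[0,0,0],"claw":0},
    {"offset":[0,0,0],"twist":[0,0,0],"claw":0},
  ],
)

```text
time: 2.5
position: [0.514, 0.2108, 0.1801]
ee_rot: [[-0.15, 0.989, 0.001], [0.989, 0.15, -0.003], [-0.003, 0.001, -1.0]]
ft_force: [-0.6, 0.1, -0.0]
opening: 0.004
```

```bash
python3 - <<'E'
from h import *
np.set_printoptions(precision=4,suppress=True)
w=eyes.camera("wrist");cv2.imwrite("pics/w1.png",w["frame"])
for q in ["green_cover_patch","lamp_loaded"]:
    for r in eyes.spot_point(w,q)[:2]: print(q,r["pixel"],r["conf"],atz(w,r["pixel"],0 if 'lamp' in q else .035))
t=eyes.camera("top");cv2.imwrite("pics/t2.png",t["frame"])
s=status.observe();print(s["time"],s["position"],s["ee_rot"],s["ft_force"])
np.savez("w1.npz",**{k:w[k] for k in("fx","fy","cx","cy","cam_to_world")})
E
```

```text
green_cover_patch [210.5, 250.0] 0.83 [0.5764 0.1523 0.035 ]
lamp_loaded [215.0, 258.1] 0.91 [0.5992 0.1531 0.    ]
2.7 [0.5104 0.2174 0.1806] [[-0.1604  0.987  -0.0004]
 [ 0.987   0.1604  0.001 ]
 [ 0.001  -0.0003 -1.    ]] [-1.0687 -0.0117 -0.6605]
```

View pics/w1.png

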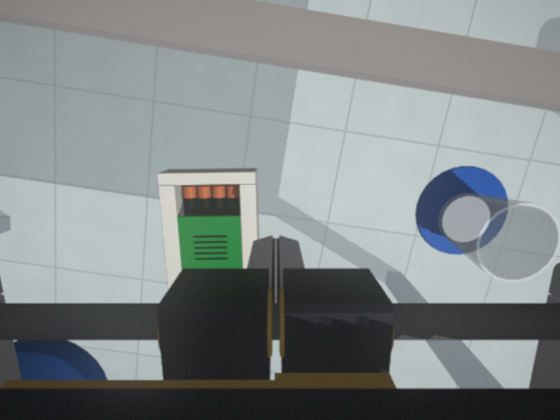

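move_arm(
  steps=[
    {"offset":[-2.5,1.7,1],"twist":[0,0,0],"claw":0},
    {"offset":[-2.5,1.7,1],"twist":[0,0,0],"claw":0},
    {"offset":[-2.5,1.7,2],"twist":[0,0,0],"claw":0},
    {"offset":[0,0,3],"twist":[0,0,0],"claw":0},
    {"offset":[0,0,3],"twist":[0,0,0],"claw":0},
    {"offset":[0,0,2],"twist":[0,0,0],"claw":0},
    {"offset":[0,0,0],"twist":[0,0,0],"claw":0},
    {"offset":[0,0,0],"twist":[0,0,0],"claw":0},
  ],
)

```text
time: 3.7
position: [0.5738, 0.1511, 0.0613]
ee_rot: [[-0.16, 0.987, 0.001], [0.987, 0.16, 0.001], [0.001, 0.001, -1.0]]
ft_force: [0.0, 0.4, 0.7]
opening: 0.006
```

```bash
python3 - <<'E'
from h import *
for n in("wrist","scene","top"):
    w=eyes.camera(n);cv2.imwrite(f"pics/{n}3.png",w["frame"])
    if n=="wrist":
        print([(r["pixel"],r["conf"],atz(w,r["pixel"],.035)) for r in eyes.spot_point(w,"green_cover_patch")[:2]])
    if n=="scene": cv2.imwrite("pics/s3.png",cv2.resize(w["frame"][160:360,250:520],None,fx=2.9,fy=2.9,interpolation=2))
s=status.observe();print(s["time"],s["position"],s["ft_force"])
E
```

```text
[([277.0, 237.0], 0.69, array([0.5738806 , 0.15247478, 0.035     ]))]
3.9 [0.57409725 0.1503024  0.06148303] [-0.1000785   0.64034137  0.69643314]
```

View pics/wrist3.png

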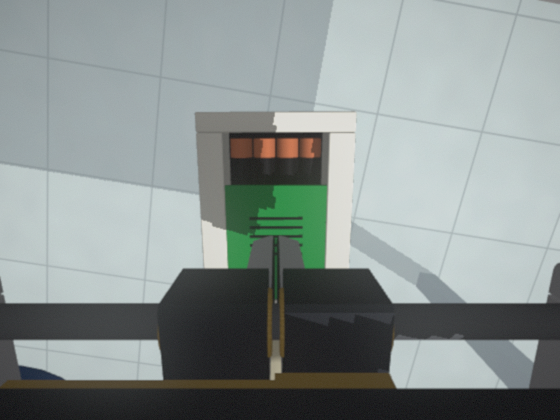

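View pics/s3.png

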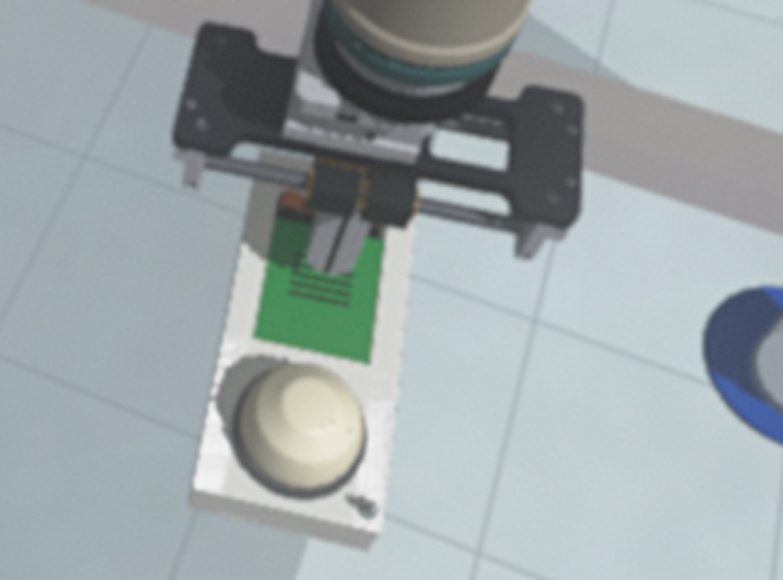

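Fingers sit shut above the patch (wrist patch about (277,237), 2 mm off); green cover still about 33 mm open. Next I descend to contact.

move_arm(
  steps=[
    {"offset":[0.1,0,1],"twist":[0,0,0],"claw":0},
    {"offset":[0,0,1],"twist":[0,0,0],"claw":0},
    {"offset":[0,0,0.4],"twist":[0,0,0],"claw":0},
    {"offset":[0,0,0.2],"twist":[0,0,0],"claw":0},
    {"offset":[0,0,0],"twist":[0,0,0],"claw":0},
    {"offset":[0,0,0],"twist":[0,0,0],"claw":0},
  ],
)

```text
time: 4.65
position: [0.5741, 0.1509, 0.0352]
ee_rot: [[-0.158, 0.987, 0.001], [0.987, 0.158, 0.0], [-0.0, 0.001, -1.0]]
ft_force: [-0.4, -0.9, 6.2]
opening: 0.002
```

move_arm(
  steps=[
    {"offset":[0,0,0.2],"twist":[0,0,0],"claw":0},
    {"offset":[0,0,0],"twist":[0,0,0],"claw":0},
    {"offset":[0,0,0],"twist":[0,0,0],"claw":0},
  ],
)

```text
time: 5.03
position: [0.5761, 0.1512, 0.035]
ee_rot: [[-0.158, 0.987, 0.005], [0.987, 0.158, 0.001], [0.0, 0.006, -1.0]]
ft_force: [-2.2, -0.7, 16.0]
opening: 0.005
```

move_arm(
  steps=[
    {"offset":[0,-0.5,0],"twist":[0,0,0],"claw":0},
    {"offset":[0,-0.5,0],"twist":[0,0,0],"claw":0},
    {"offset":[0,-0.5,0],"twist":[0,0,0],"claw":0},
    {"offset":[0,-0.5,0],"twist":[0,0,0],"claw":0},
    {"offset":[0,0,0],"twist":[0,0,0],"claw":0},
  ],
)

```text
time: 5.65
position: [0.5568, 0.1481, 0.035]
ee_rot: [[-0.158, 0.987, 0.007], [0.987, 0.158, 0.001], [0.0, 0.007, -1.0]]
ft_force: [1.3, -0.4, 15.5]
opening: 0.006
```

```bash
python3 - <<'E'
from h import *
w=eyes.camera("wrist");cv2.imwrite("pics/w4.png",w["frame"])
s=status.observe();print(s["time"],s["position"],s["ft_force"])
E
```

```text
5.7 [0.55682304 0.14809072 0.0349678 ] [-0.04140241 -1.57473936 16.81276336]
```

View pics/w4.png

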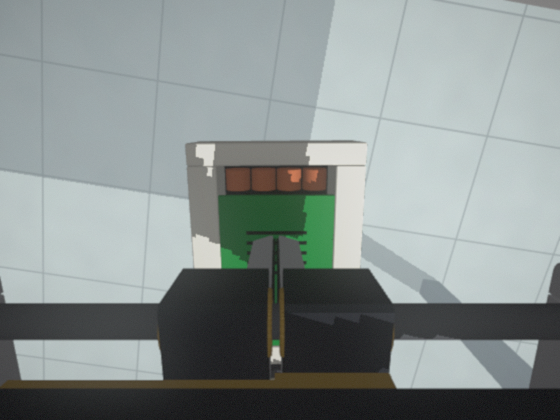

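The cover moves with the fingers: its edge is at row 194, and the remaining gap of rows 166–194 is about 15 mm.

move_arm(
  steps=[
    {"offset":[0,-0.5,0],"twist":[0,0,0],"claw":0},
    {"offset":[0,-0.5,0],"twist":[0,0,0],"claw":0},
    {"offset":[0,-0.4,0],"twist":[0,0,0],"claw":0},
    {"offset":[0,-0.3,0],"twist":[0,0,0],"claw":0},
    {"offset":[0,-0.2,0],"twist":[0,0,0],"claw":0},
    {"offset":[0,0,0],"twist":[0,0,0],"claw":0},
  ],
)

```text
time: 6.45
position: [0.5404, 0.1453, 0.035]
ee_rot: [[-0.157, 0.987, 0.011], [0.988, 0.157, 0.002], [0.001, 0.011, -1.0]]
ft_force: [4.2, -0.8, 12.6]
opening: 0.004
```

```bash
python3 - <<'E'
from h import *
w=eyes.camera("wrist");cv2.imwrite("pics/w5.png",w["frame"])
s=status.observe();print(s["time"],s["position"],s["ft_force"])
E
```

```text
6.5 [0.54037607 0.14534748 0.0349991 ] [ 2.81275501 -0.20205586 12.93347458]
```

View pics/w5.png

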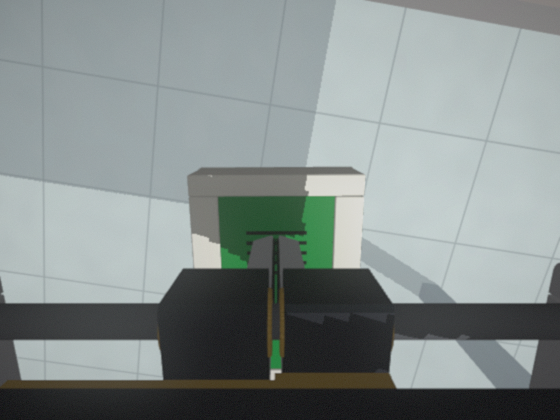

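The cover now meets the end rim (both at row 196), with a stop force of 3–4 N. A small extra nudge, then I lift off.

move_arm(
  steps=[
    {"offset":[0,-0.2,0],"twist":[0,0,0],"claw":0},
    {"offset":[0,0,0],"twist":[0,0,0],"claw":0},
    {"offset":[0,0,-0.5],"twist":[0,0,0],"claw":0},
    {"offset":[0,0,-2],"twist":[0,0,0],"claw":0},
    {"offset":[0,0,-4],"twist":[0,0,0],"claw":0},
    {"offset":[0,0,-5],"twist":[0,0,0],"claw":0},
    {"offset":[4,-3,-3],"twist":[0,0,0],"claw":0},
    {"offset":[5,-3,0],"twist":[0,0,0],"claw":0},
  ],
)

```text
time: 7.5
position: [0.4598, 0.2242, 0.1795]
ee_rot: [[-0.155, 0.988, 0.003], [0.988, 0.155, 0.002], [0.001, 0.003, -1.0]]
ft_force: [-0.7, 1.9, 0.4]
opening: 0.002
```

move_arm(
  steps=[
    {"offset":[5,-3,0],"twist":[0,0,0],"claw":0},
    {"offset":[5,-3,0],"twist":[0,0,0],"claw":0},
    {"offset":[5,0,0],"twist":[0,0,0],"claw":0},
    {"offset":[0,0,0],"twist":[0,0,0],"claw":0},
    {"offset":[0,0,0],"twist":[0,0,0],"claw":0},
    {"offset":[0,0,0],"twist":[0,0,0],"claw":0},
  ],
)

```text
time: 8.25
position: [0.3769, 0.3604, 0.1772]
ee_rot: [[-0.156, 0.988, -0.001], [0.988, 0.156, -0.002], [-0.002, -0.001, -1.0]]
ft_force: [0.3, 0.2, 0.1]
opening: 0.001
```

```bash
python3 - <<'E'
from h import *
t=eyes.camera("top");s=eyes.camera("scene")
for n,p in(("t",t),("s",s)):
    for q in ["green_cover_patch","orange_cover_patch"]:
        print(n,q,[(r["pixel"],r["conf"],atz(p,r["pixel"],.035)) for r in eyes.spot_point(p,q)[:1]])
a=cv2.resize(t["frame"][110:260,130:430],None,fx=2.6,fy=2.6,interpolation=2);cv2.imwrite("pics/t6.png",a);cv2.imwrite("pics/s6.png",s["frame"])
s=status.observe();print(s["time"],s["position"],s["ft_force"],np.abs(s["qvel"]).max())
E
```

```text
t green_cover_patch [([193.9, 219.6], 0.74, array([0.53438528, 0.14019595, 0.035     ]))]
t orange_cover_patch [([374.2, 201.4], 0.59, array([ 0.56156879, -0.16770679,  0.035     ]))]
s green_cover_patch [([364.7, 238.4], 0.62, array([0.54004146, 0.14839258, 0.035     ]))]
s orange_cover_patch [([193.8, 184.8], 0.85, array([ 0.55599174, -0.16953419,  0.035     ]))]
8.55 [0.37663251 0.36188377 0.1775198 ] [-0.00661624  0.14298376  0.56287232] 0.0048130987485724384
```

View pics/t6.png

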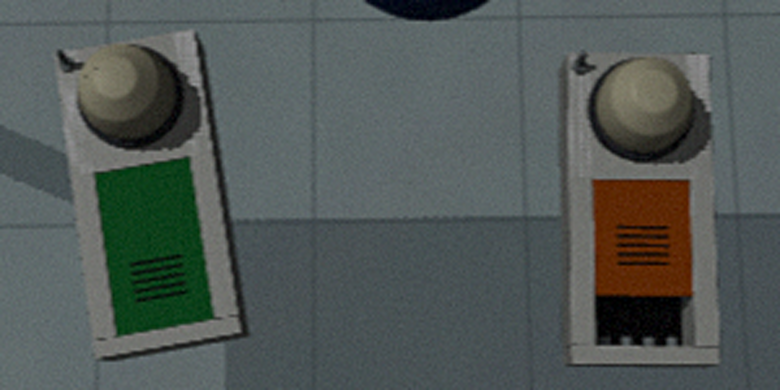

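View pics/s6.png

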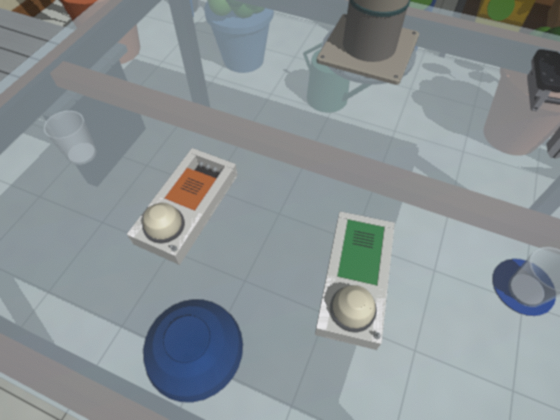

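The green cover fills its bay with no gap. The orange cover is where it was, and the arm is clear and at rest.

```bash
python3 -c "
from bench import bot
print(bot.close_job())"
```

```text
the job is handed in; nothing more can be done
None
```

The green cover is fully shut, and I handed the job in at about 8.6 s. I pressed the closed fingers on the green thumb patch with about 13–16 N. I then slid the cover about 36 mm away from the dome to its stop, lifted off and moved clear.

**Green cover:** the last wrist, top and scene pictures show no gap left in the bay. The measured travel fits my estimate of about 33 mm open at the start, and there was a 3–4 N reaction at the stop.

**Orange cover:** it was never approached, and it looks unchanged in both views. The network's point for its patch shifted by 3–6 mm between looks. I put that down to the network's own scatter, because the pictures show no movement.

**Arm:** it was clear of everything and at rest, with the wrist force near zero.

**Disagreements:** the network's first positions for the green patch differed by about 1 cm between the two cameras. I used positions read by hand from the pictures instead. They agreed to about 2 mm and gave a height of 32 mm, and the fingers touched the cover at 35 mm, the height given in the task.

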